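# Find the socket that fits the clamp nut and nip it up

### The arm

A 7-joint arm with a two-finger parallel gripper is mounted at the origin on the work surface. World frame = base frame: x ahead of the robot, y to its left, z up, the work surface at z = 0. Lengths are in m, angles in rad, forces in N, time in s.
With the tool pointing down it reaches from about 0.4 to 0.9 m from the base axis. Payload 5.6 kg.
Tool frame: the origin (TCP) lies at the very end of the fingers, on their centre line; the grasp point (between the pads) lies 19 mm behind it; z points along the fingers, y is the line along which they close (so a half turn about z gives the same grasp; the last joint's range is limited). The gripper opens to 92 mm and grips with 3 to 60 N. Pads are 20 mm wide; open, the fingers measure 128 mm over their backs; the gripper's body (75 mm by 189 mm) begins 69 mm behind the grasp point.
Start: joints at [1.083, 0.468, -0.012, 1.603, 0.006, 1.071, -0.056], TCP at [0.28, -0.587, 0.215] pointing down, gripper open.
Joint ranges: [-2.53, 2.53], [-0.31, 2.02], [-1.57, 1.55], [0.28, 2.44], [-1.29, 4.43], [0.15, 1.84], [-2.92, 2.92]. Speed limits (rad/s): [2.57, 2.57, 3.14, 3.14, 3.14, 3.14, 3.14].

### API

Orientations are given as a rotation vector (axis times angle).
In Python, from station import arm gives the robot as it stands.
- The arm moves only by the tool drive_tool, never from a script. Its argument "series" is a list that holds one entry, the list of rows, each a list of 7 numbers: the shift along the tool's x, y, z in m, then the turn, a rotation vector about the tool's x, y, z in degrees, then the closure, from 0 (fully open) to 1 (shut). In form: [[[x, y, z, ax, ay, az, grip], ...]]. A call has 1 to 12 rows; each row shifts and turns the commanded pose from where the row before left it, along the tool's axes as they then stand; what a row does not reach is not made up. A row lasts 1/12 s, in which the tool goes at most 41.7 mm and 7.16 degrees, less where a joint would pass 70% of its speed; a pose out of reach is approached as far as the arm can. A call is refused whole if a number of a shift passes 0.0417 or a number of a turn 7.16, either way. A call with a gripper value outside its range is refused whole. The fingers move at their own pace and stop on an object; the grip force is fixed at half the most. Time passes only in rows, so rows that do not move let the fingers close. It gives the time, the measured TCP pose, the force, the opening and the grip force at its end, in the units of the state.
- arm.sense(): the state, without advancing time (a new reading comes with each control period).
- arm.capture(name): name is "scene" or "top" or "wrist"; returns a dict with "color" (400x640x3 uint8, blue, green, red), "fx", "fy", "cx", "cy" (pixels), "cam_to_world" (4x4, takes a point from camera to world coordinates). Camera axes: x right, y down, z forward; pixel columns grow to the right and rows downward; lengths in m; the calibration is good to about 2 mm. A picture is of the moment at which its call begins. There is no depth.
- arm.sign_off(): hands the job in; it is judged then, once.
The state is a dict: "t": time; "q": joint angles; "qd": joint speeds; "effort": joint torques, N m; "ee_pos": TCP position; "orientation": TCP orientation; "ft_force": force on the tool from outside, world axes, zero at the start; "torque": the same for the moment, N m; "grip_width": finger opening in m; "gripper_force": force on a finger pad.
Only numpy, scipy, OpenCV 4.12 (cv2) and the standard library are available. Lean on these libraries where they do the work, as an engineer would, in place of code of your own. Each camera call takes 0.05 s, during which the arm holds its last target. There are 200 camera calls.

### The job

The strap clamp on the drilled fixture plate is only finger-tight. Try the look-alike sockets from the wooden block on its nut, standing any that does not fit upright back in a hole of the block, until you have the one that fits; push it fully home on the nut and turn the nut with it clockwise (seen from above) until it is tight. Finish like that, still gripping the socket seated on the tightened nut, with the two other sockets standing in the block and everything else on the bench undisturbed.

Things in the scene. Friction and masses are not known exactly. Their poses are not given: they have to be found in the camera images.
- socket_a (a point): one of three deep sockets, alike outside: plain dark steel cylinder, 38 mm wide, 62 mm high, 0.2 to 0.4 kg, standing mouth down in a hole of the block; square drive hole in the top, six-sided opening 26 mm deep in the underside. Which one fits is not told, only found by trying. The point is its centre, 31 mm above the mouth; z up its axis; x square to one flat of the opening
- socket_b (a point): a second socket, outside just like socket_a; same point and axes. The openings differ by 4 to 5 mm across flats: one is too small and stops on top of the nut; one is too big, goes down but spins without turning the nut; one fits, with 0.6 mm play a side (so about 0.1 rad of turning play either way)
- socket_c (a point): the third socket, outside just like socket_a; same point and axes
- hole_0 (a point): right (-y) hole of the socket block: centre of its mouth, level with the block's top; axes are the block's: x across the row, y along it, z up
- hole_1 (a point): middle hole of the socket block: centre of its mouth, level with the block's top; axes are the block's: x across the row, y along it, z up
- hole_2 (a point): left (+y) hole of the socket block: centre of its mouth, level with the block's top; axes are the block's: x across the row, y along it, z up
- block: plywood socket block, 95 x 225 mm, 26 mm high, fixed on the bench; three round holes, 43 mm wide, 17 mm deep with flat floors, 68 mm apart along its y axis. A socket stands 45 mm out of its hole. Origin: centre of its underside
- fixture: drilled aluminium fixture plate, 240 x 190 x 15 mm, fixed on the bench, with a steel blank held by a dark steel strap clamp; the clamp's stud and nut stand upright at the plate's centre. Origin: centre of its underside. Nothing on it is higher than the stud's end, 64 mm above the bench
- nut_hex (a point): centre of the hex of the clamp's steel nut: 22 mm across flats, 17 mm high, top edge chamfered, on a round collar 31 mm wide whose top is 43 mm above the bench; the stud stands 4 mm out of it. x square to one flat, turns with the nut; z up. A socket fully home has its mouth on the collar, its centre 22.5 mm above this point; one too small stops some 16 mm higher
- nut (a joint): the nut's turn, rad: grows as it is tightened, clockwise from above; it starts finger-tight at 0.15 to 0.40 and is tight, against a hard stop, at 0.90. It resists with about 0.22 N m all the way and stays where it is left, so the socket must be gripped with some 30 N to turn it
- strap (a point): spare slotted clamp strap, dark steel, 30 x 90 x 12 mm, lying on the fixture plate: a bystander, not part of the job; the point is on it
- tag (a point): steel tag, 45 x 28 x 4 mm, lying on the fixture plate: a bystander, not part of the job; the point is on it
- ratchet (a point): ratchet handle, 225 mm long, beyond the middle: a bystander, not part of the job; the point is on it
- screwdriver_grip (a point): screwdriver on the right: a bystander, not part of the job; the point is on it
- flask (a point): steel drinking flask, 72 mm wide, 232 mm high, far left: a bystander, not part of the job; the point is on it
- ply_piece (a point): plywood piece with two holes, left: a bystander, not part of the job; the point is on it
- slotted_blank (a point): slotted steel blank, far right: a bystander, not part of the job; the point is on it
- caliper (a point): caliper, right: a bystander, not part of the job; the point is on it
Things that resemble listed ones, but are neither listed nor needed, are in the scene too. What is shaped like the part that bears socket_b but green is not meant.

How it is judged:
On the way:
1. a socket is held, fully home on the nut, while the nut is still loose (((horizontal distance between socket_a and nut_hex below 0.004 m and z of socket_a in the frame of nut_hex below 0.0265 m and angle between socket_a's own z axis and vertical below 0.08 rad and contact force between the fingers and socket_a above 2 N) or (horizontal distance between socket_b and nut_hex below 0.004 m and z of socket_b in the frame of nut_hex below 0.0265 m and angle between socket_b's own z axis and vertical below 0.08 rad and contact force between the fingers and socket_b above 2 N) or (horizontal distance between socket_c and nut_hex below 0.004 m and z of socket_c in the frame of nut_hex below 0.0265 m and angle between socket_c's own z axis and vertical below 0.08 rad and contact force between the fingers and socket_c above 2 N)) and value of joint nut below 0.75 rad), for 0.2 s.
At the end, for the whole second after the job is handed in: Nut within 0.10 rad of its tight stop; one socket gripped (over 2 N), within 4 mm of the nut's axis, at most 4 mm short of home, tilted under 0.08 rad; the two others each down in a hole of the block, upright within 0.12 rad (((value of joint nut above 0.8 rad and horizontal distance between socket_a and nut_hex below 0.004 m and z of socket_a in the frame of nut_hex below 0.0265 m and angle between socket_a's own z axis and vertical below 0.08 rad and contact force between the fingers and socket_a above 2 N and ((horizontal distance between socket_b and hole_0 below 0.008 m and z of socket_b in the frame of hole_0 below 0.02 m) or (horizontal distance between socket_b and hole_1 below 0.008 m and z of socket_b in the frame of hole_1 below 0.02 m) or (horizontal distance between socket_b and hole_2 below 0.008 m and z of socket_b in the frame of hole_2 below 0.02 m)) and angle between each of socket_b, socket_c's own z axis and vertical below 0.12 rad and ((horizontal distance between socket_c and hole_0 below 0.008 m and z of socket_c in the frame of hole_0 below 0.02 m) or (horizontal distance between socket_c and hole_1 below 0.008 m and z of socket_c in the frame of hole_1 below 0.02 m) or (horizontal distance between socket_c and hole_2 below 0.008 m and z of socket_c in the frame of hole_2 below 0.02 m))) or (value of joint nut above 0.8 rad and horizontal distance between socket_b and nut_hex below 0.004 m and z of socket_b in the frame of nut_hex below 0.0265 m and angle between socket_b's own z axis and vertical below 0.08 rad and contact force between the fingers and socket_b above 2 N and ((horizontal distance between socket_a and hole_0 below 0.008 m and z of socket_a in the frame of hole_0 below 0.02 m) or (horizontal distance between socket_a and hole_1 below 0.008 m and z of socket_a in the frame of hole_1 below 0.02 m) or (horizontal distance between socket_a and hole_2 below 0.008 m and z of socket_a in the frame of hole_2 below 0.02 m)) and angle between each of socket_a, socket_c's own z axis and vertical below 0.12 rad and ((horizontal distance between socket_c and hole_0 below 0.008 m and z of socket_c in the frame of hole_0 below 0.02 m) or (horizontal distance between socket_c and hole_1 below 0.008 m and z of socket_c in the frame of hole_1 below 0.02 m) or (horizontal distance between socket_c and hole_2 below 0.008 m and z of socket_c in the frame of hole_2 below 0.02 m))) or (value of joint nut above 0.8 rad and horizontal distance between socket_c and nut_hex below 0.004 m and z of socket_c in the frame of nut_hex below 0.0265 m and angle between socket_c's own z axis and vertical below 0.08 rad and contact force between the fingers and socket_c above 2 N and ((horizontal distance between socket_a and hole_0 below 0.008 m and z of socket_a in the frame of hole_0 below 0.02 m) or (horizontal distance between socket_a and hole_1 below 0.008 m and z of socket_a in the frame of hole_1 below 0.02 m) or (horizontal distance between socket_a and hole_2 below 0.008 m and z of socket_a in the frame of hole_2 below 0.02 m)) and angle between each of socket_a, socket_b's own z axis and vertical below 0.12 rad and ((horizontal distance between socket_b and hole_0 below 0.008 m and z of socket_b in the frame of hole_0 below 0.02 m) or (horizontal distance between socket_b and hole_1 below 0.008 m and z of socket_b in the frame of hole_1 below 0.02 m) or (horizontal distance between socket_b and hole_2 below 0.008 m and z of socket_b in the frame of hole_2 below 0.02 m))))); the arm keeps its last pose, push and grip.
It fails at once if a socket is tipped over (angle between any of socket_a, socket_b, socket_c's own z axis and vertical above 0.8 rad).
It fails at once if a bystander is moved by more than 30 mm (distance of any of strap, tag, ratchet, screwdriver_grip, flask, ply_piece, slotted_blank, caliper from where it was at the start of the episode above 0.03 m).
It also fails if it takes over 72 s, if anything falls off the work surface, if the arm or the gripper's body presses on something with over 40 N, if the wrist force passes 120 N, or if a joint passes its speed limit or range.

## Working session

There is one attempt and no reset: what is moved stays moved. The work goes in short steps, Python scripts to look and compute and a tool call to move; the robot and the scene stay as the last step left them, time stands still between calls to the robot, and variables do not carry over. Pictures are saved under pics/ and viewed, at most 10 in all, crops included, and the job is handed in when it is done.

Besides the shell and the picture viewer there is one more tool, called after ">>>" as a command line: name --argument value ..., lists and objects as JSON in quotes. drive_tool: Moves the arm, as the interface text tells. Its arguments: {"type":"object","properties":{"series":{"type":"array"}},"required":["series"]}

```bash
mkdir -p pics; ls
python3 - <<'E'
from station import arm
import cv2
s=arm.sense();print({k:(v if not hasattr(v,'tolist') else v.tolist()) for k,v in s.items()})
for n in("scene","top"):
    d=arm.capture(n);cv2.imwrite(f"pics/{n}0.png",d["color"]);print(n,d["fx"],d["fy"],d["cx"],d["cy"],d["cam_to_world"])
    import pickle;pickle.dump(d,open(f"{n}0.pkl","wb"))
E
```

```text
pics
{'t': 0.0, 'q': [1.0829789085153576, 0.4683754558239925, -0.01158981625494187, 1.603620272302832, 0.006025904747770842, 1.0713727647916271, -0.05629669863052266], 'qd': [0.00043687880182008323, -0.0007801962719213734, 0.0006224593144024798, -0.0008789139379949174, -0.0007883105718538126, 0.0009465275023163001, 0.002460857248773226], 'effort': [-0.0005756094105890952, -52.05590844154358, -0.01225801301188767, -24.374225735664368, -0.05654948763549328, 0.017280608299188316, 0.00017610678696655668], 'ee_pos': [0.27936568868753014, -0.5862655397785768, 0.21364284387705967], 'orientation': [-3.0626139156261445, -0.6925136131981773, 0.0008318139742129152], 'ft_force': [-0.540633056308349, 0.13624845349146272, -0.18192967913031305], 'torque': [-0.019532669814720887, -0.037997596453472775, -0.0015658064257321183], 'gripper_force': 0.0, 'grip_width': 0.0919776661240574}
scene 470.079019787995 470.079019787995 315.00353610233276 199.5409205383515 [[-0.53953185  0.66551037 -0.51575318  1.29682864]
 [ 0.84178422  0.41366801 -0.34681134  0.42694463]
 [-0.01745595 -0.62126865 -0.78340319  1.12488445]
 [ 0.          0.          0.          1.        ]]
top 413.4743831223661 413.4743831223661 320.71742534428284 199.01611971632482 [[-0.01654318 -0.99294805  0.11739034  0.42766521]
 [-0.99981022  0.01763591  0.00827585 -0.03955601]
 [-0.01028777 -0.11723115 -0.99305137  1.61830973]
 [ 0.          0.          0.          1.        ]]
```

View pics/scene0.png

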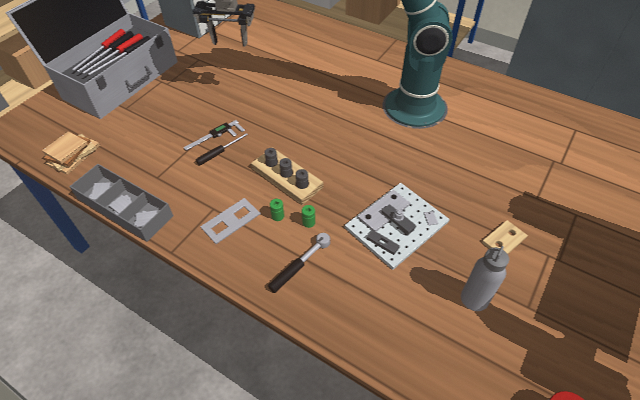

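View pics/top0.png

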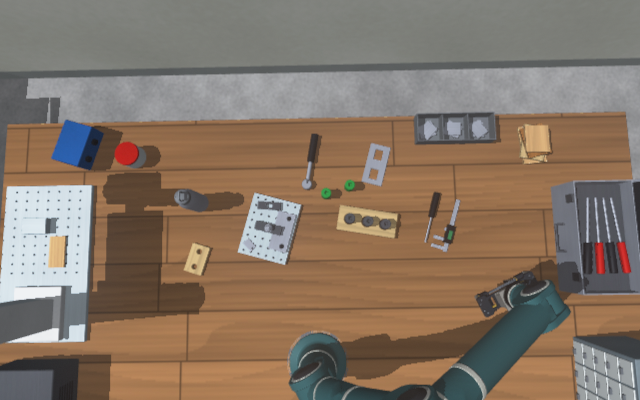

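Scene view: wooden block with three dark sockets at (271,157), (286,168), (302,179); two green look-alikes at (277,209) and (308,215), which are not meant; the fixture's nut is near (398,213). In the top view the dark sockets are at (350,219), (368,222), (386,225), the green ones at (326,194) and (349,185), and the nut is near (268,226). I'll confirm with one enlarged crop.

```bash
cat > h.py <<'E'
import numpy as np,cv2,pickle
def ray(d,u,v,z):
    T=np.array(d["cam_to_world"]);r=T[:3,:3]@np.array([(u-d["cx"])/d["fx"],(v-d["cy"])/d["fy"],1]);c=T[:3,3]
    return c+r*(z-c[2])/r[2]
def proj(d,p):
    T=np.array(d["cam_to_world"]);q=T[:3,:3].T@(np.array(p)-T[:3,3]);return np.array([d["fx"]*q[0]/q[2]+d["cx"],d["fy"]*q[1]/q[2]+d["cy"]])
E
python3 - <<'E'
from h import *
t=pickle.load(open("top0.pkl","rb"));s=pickle.load(open("scene0.pkl","rb"))
a=cv2.resize(t["color"][180:260,230:410],None,fx=4.4,fy=4.4,interpolation=cv2.INTER_CUBIC)
b=cv2.resize(s["color"][140:275,245:455],None,fx=3.77,fy=3.77,interpolation=cv2.INTER_CUBIC)[:,:792]
b=b[:246*2]
b=cv2.resize(b,None,fx=.49,fy=.49) if 0 else b
cv2.imwrite("pics/crop1.png",cv2.resize(np.vstack([a[:,:790],b[:,:790]]),(560,594)))
cv2.imwrite("pics/crop1.png",cv2.resize(np.vstack([a[:,:790],b[:,:790]]),None,fx=.7,fy=.7))
for d,n,pts in((t,"top",[(350,219),(368,222),(386,225)]),(s,"scene",[(271,153),(286,163),(302,174)])):
    for p in pts: print(n,ray(d,*p,.071))
print(ray(t,268,226,.064),ray(s,398,212,.064))
E
```

```text
top [ 0.53329353 -0.13504561  0.071     ]
top [ 0.52090378 -0.20202085  0.071     ]
top [ 0.50854614 -0.26882252  0.071     ]
scene [ 0.5196667  -0.25573469  0.071     ]
scene [ 0.5298576  -0.19172501  0.071     ]
scene [ 0.54142334 -0.12530593  0.071     ]
[0.51273545 0.17336073 0.064     ] [0.51284535 0.17957951 0.064     ]
```

View pics/crop1.png

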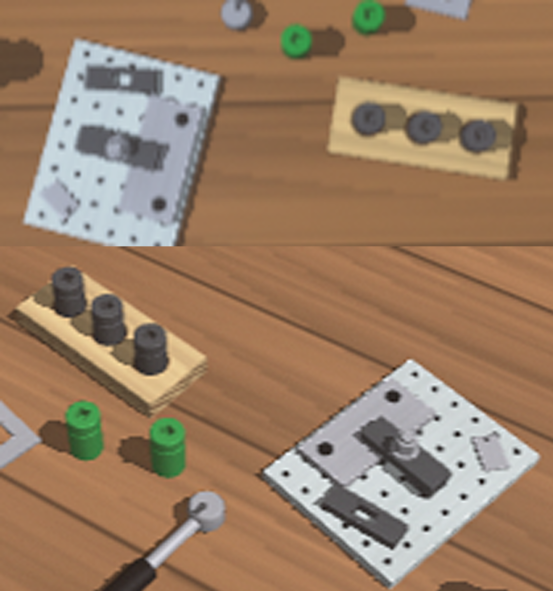

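The crop confirms the layout. The wood block holds three dark sockets, while the green pair stands free on the bench and is excluded. The round nut sits on the dark strap clamp at the plate's centre. I'm moving above the block to look with the wrist camera.

>>> drive_tool --series '[[[0.032,-0.0204,0,0,0,0,0],[0.032,-0.0204,0,0,0,0,0],[0.032,-0.0204,0,0,0,0,0],[0.032,-0.0204,0,0,0,0,0],[0.032,-0.0204,0,0,0,0,0],[0.032,-0.0204,0,0,0,0,0],[0.032,-0.0204,0,0,0,0,0],[0.032,-0.0204,0,0,0,0,0],[0.032,-0.0204,0,0,0,0,0],[0.032,-0.0204,0,0,0,0,0],[0.032,-0.0204,0,0,0,0,0],[0.032,-0.0204,0,0,0,0,0]]]'

```text
t: 1.1
ee_pos: [0.5214, -0.1989, 0.2144]
orientation: [-3.064, -0.693, 0.001]
ft_force: [-0.3, 0.5, 0.9]
grip_width: 0.0918
gripper_force: 0.0
```

>>> drive_tool --series '[[[0,0,0,0,0,-6.8,0],[0,0,0,0,0,-6.8,0],[0,0,0,0,0,-6.8,0],[0,0,0,0,0,-6.8,0],[0,0,0,0,0,-6.8,0],[0,0,0,0,0,-6.8,0],[0,0,0,0,0,-6.8,0],[0,0,0,0,0,-6.8,0],[0,0,0,0,0,0,0]]]'

```text
t: 1.85
ee_pos: [0.5206, -0.2005, 0.2141]
orientation: [-2.405, -2.02, 0.0]
ft_force: [-0.3, -0.2, 0.1]
grip_width: 0.0918
gripper_force: 0.0
```

```bash
cat >> h.py <<'E'
from scipy.spatial.transform import Rotation as R
def goto(p,yaw=None,s=None):
    "tool-frame shift to world p (TCP) and turn about tool z so that tool y has azimuth yaw deg"
    from station import arm
    s=s or arm.sense();M=R.from_rotvec(s["orientation"]).as_matrix()
    az=np.degrees(np.arctan2(M[1,1],M[0,1]))
    print("t %.2f pos"%s["t"],np.round(s["ee_pos"],4),"yaz %.2f"%az,"z",np.round(M[:,2],4),"F",np.round(s["ft_force"],1),"w %.4f gf %.1f"%(s["grip_width"],s["gripper_force"]))
    if p is not None: print("shift",np.round(M.T@(np.array(p)-s["ee_pos"]),4))
    if yaw is not None: print("turn az",(az-yaw+90)%180-90)
def cap(n,f):
    from station import arm
    d=arm.capture(n);pickle.dump(d,open(f+".pkl","wb"));cv2.imwrite(f"pics/{f}.png",d["color"]);return d
E
python3 - <<'E'
from h import *
goto([.52,-.2,.215],-10)
d=cap("wrist","w1");print(d["fx"],d["cx"],d["cy"],d["cam_to_world"])
E
```

```text
t 1.85 pos [ 0.5206 -0.2005  0.2141] yaz -9.96 z [-8.e-04  6.e-04 -1.e+00] F [-0.3 -0.2  0.1] w 0.0918 gf 0.0
shift [ 0.0004 -0.0007 -0.0009]
turn az 0.043595297933464394
280.83265530702676 315.87676791193854 197.83809675277024 [[ 0.98479686 -0.16648512 -0.04957671  0.5350456 ]
 [-0.17370672 -0.94555972 -0.27521408 -0.12325466]
 [-0.00105869  0.27964177 -0.96010383  0.3836003 ]
 [ 0.          0.          0.          1.        ]]
```

View pics/w1.png

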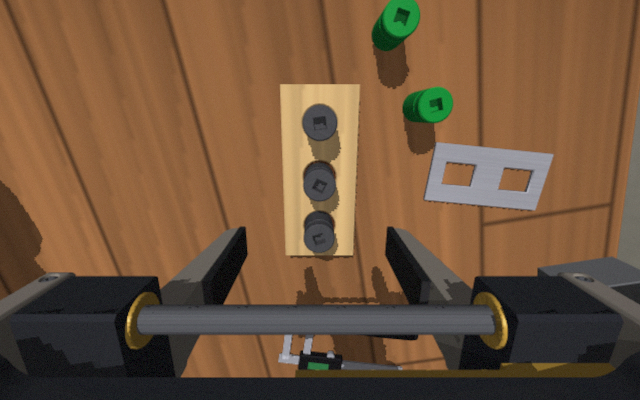

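The wrist view shows the three dark socket tops in the block at about (320,122), (320,184) and (319,238), and the green ones at (402,17) and (435,104). I'll compute the centres on z=0.071.

Run:
```python
from h import *
d=pickle.load(open("w1.pkl","rb"));im=d["color"]
hsv=cv2.cvtColor(im,cv2.COLOR_BGR2HSV)
for (u,v) in((320,122),(320,184),(319,238)):
    roi=hsv[v-30:v+24,u-30:u+30];m=((roi[...,1]<70)&(roi[...,2]<130)).astype(np.uint8)
    n,l,st,c=cv2.connectedComponentsWithStats(m);k=1+st[1:,4].argmax();x,y,w,h,a=st[k]
    x0,x1,yb=u-30+x,u-30+x+w-1,v-30+y+h-1
    print("cols",x0,x1,"rows",v-30+y,yb)
    for vv in np.arange(v-4,v+6):pass
    # predicted bottom/side edge of a 19 mm top disc -> centre
    from scipy.optimize import fsolve
    def f(p):
        P=np.array([proj(d,[p[0]+.019*np.cos(t),p[1]+.019*np.sin(t),.071]) for t in np.linspace(0,6.28,73)])
        return [(P[:,0].min()+P[:,0].max())/2-(x0+x1)/2, P[:,1].max()-yb-.5]
    p=fsolve(f,ray(d,u,v,.071)[:2]);print("centre",p)
# block corners on z=.026
m=((hsv[...,0]>12)&(hsv[...,0]<28)&(hsv[...,2]>180)).astype(np.uint8);m[:70]=0;m[270:]=0;m[:,:260]=0;m[:,380:]=0
c=max(cv2.findContours(m,0,2)[0],key=cv2.contourArea);b=cv2.boxPoints(cv2.minAreaRect(c))
q=cv2.approxPolyDP(cv2.convexHull(c),4,True)[:,0];print(q.tolist(),[np.round(ray(d,*p,.026)[:2],4).tolist() for p in q])
cv2.imwrite("pics/w1c.png",cv2.resize(im[90:270,250:400],None,fx=3.3,fy=3.3,interpolation=cv2.INTER_CUBIC))
```

```text
cols 303 336 rows 105 140
centre [ 0.53739322 -0.13046819]
cols 303 335 rows 162 200
centre [ 0.52516186 -0.19794411]
cols 304 334 rows 211 252
centre [ 0.51377143 -0.26371515]
[[358, 84], [352, 254], [286, 254], [280, 85]] [[0.5902, -0.0959], [0.5524, -0.3157], [0.4608, -0.2996], [0.4989, -0.0809]]
```

View pics/w1c.png

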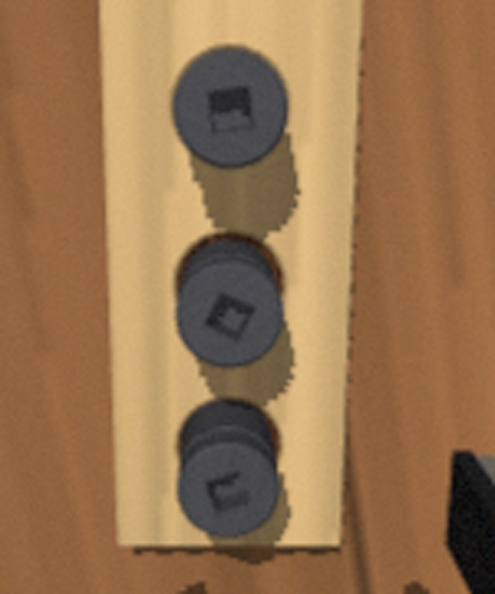

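>>> drive_tool --series '[[[0.0358,0.0022,0,0,0,0,0],[0.0358,0.0022,0,0,0,0,0],[0,0,0.04,0,0,0,0],[0,0,0.04,0,0,0,0],[0,0,0.04,0,0,0,0],[0,0,0.04,0,0,0,0],[0,0,0.019,0,0,0,0],[0,0,0,0,0,0,0],[0,0,0,0,0,0,0]]]'

```text
t: 2.65
ee_pos: [0.5374, -0.1306, 0.0349]
orientation: [-2.409, -2.013, 0.002]
ft_force: [-0.1, -0.3, 1.0]
grip_width: 0.0919
gripper_force: 0.0
```

>>> drive_tool --series '[[[0,0,0,0,0,0,1],[0,0,0,0,0,0,1],[0,0,0,0,0,0,1],[0,0,0,0,0,0,1],[0,0,0,0,0,0,1],[0,0,0,0,0,0,1],[0,0,0,0,0,0,1],[0,0,0,0,0,0,1]]]'

```text
t: 3.32
ee_pos: [0.5379, -0.1309, 0.0357]
orientation: [2.409, 2.017, 0.0]
ft_force: [0.4, 0.3, -0.5]
grip_width: 0.0407
gripper_force: 0.0
```

Run:
```python
from h import *
goto([.5373,-.1307,.035],-9.8)
```

```text
t 3.32 pos [ 0.5379 -0.1309  0.0357] yaz -10.13 z [ 1.e-04 -1.e-04 -1.e+00] F [ 0.4  0.3 -0.5] w 0.0407 gf 0.0
shift [ 0.0001 -0.0006  0.0007]
turn az -0.3276330121769462
```

>>> drive_tool --series '[[[0,0,0,0,0,0,1],[0,0,0,0,0,0,1],[0,0,0,0,0,0,1],[0,0,-0.04,0,0,0,1],[0,0,-0.04,0,0,0,1],[0,0,-0.04,0,0,0,1]]]'

```text
t: 3.82
ee_pos: [0.5371, -0.1305, 0.1558]
orientation: [-2.407, -2.016, 0.002]
ft_force: [0.9, -0.9, -2.5]
grip_width: 0.0375
gripper_force: 30.0
```

>>> drive_tool --series '[[[0.0388,-0.0112,0,0,0,0,1],[0.0388,-0.0112,0,0,0,0,1],[0.0388,-0.0112,0,0,0,0,1],[0.0388,-0.0112,0,0,0,0,1],[0.0388,-0.0112,0,0,0,0,1],[0.0388,-0.0112,0,0,0,0,1],[0,0,0,0,0,0,1],[0,0,0,0,0,0,1]]]'

```text
t: 4.48
ee_pos: [0.5118, 0.1132, 0.1553]
orientation: [-2.402, -2.024, -0.0]
ft_force: [-0.1, -0.2, -3.4]
grip_width: 0.0374
gripper_force: 30.0
```

Run:
```python
from h import *
d=cap("wrist","w2")
goto([.513,.11,.155],-10)
print(proj(d,[.513,.176,.06]),np.array(d["cam_to_world"])[:3,3])
```

```text
t 4.53 pos [0.5123 0.1106 0.1551] yaz -9.99 z [-6.e-04 -4.e-04 -1.e+00] F [ 0.6 -0.4 -2.7] w 0.0375 gf 30.0
shift [-0.0005  0.0008  0.0001]
turn az 0.009480776010065028
[304.92691523 134.74868529] [0.52591666 0.19043906 0.32479707]
```

View pics/w2.png

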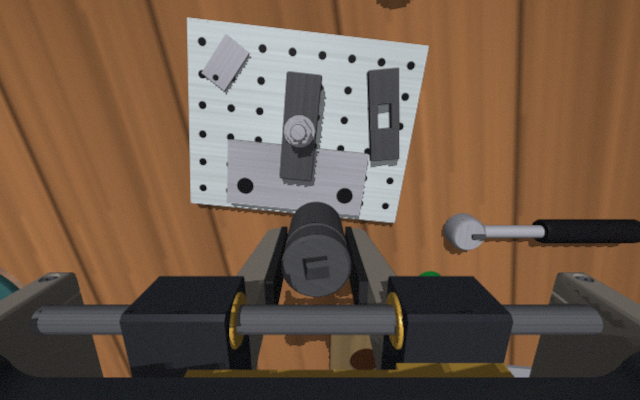

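The wrist view shows the nut at about (299,131) on the strap clamp and the held socket's top at (317,264). Next I'll locate the nut and its hex angle with a combined enlarged crop.

Run:
```python
from h import *
d=pickle.load(open("w2.pkl","rb"));im=d["color"]
a=cv2.resize(im[106:156,274:324],(500,500),interpolation=cv2.INTER_CUBIC)
b=cv2.resize(im[225:300,280:355],(300,300),interpolation=cv2.INTER_CUBIC)
o=np.zeros((500,800,3),np.uint8);o[:,:500]=a;o[:300,500:]=b
cv2.imwrite("pics/w2c.png",o)
g=cv2.cvtColor(im,cv2.COLOR_BGR2HSV)
m=((g[...,2]>170)&(g[...,1]<60)).astype(np.uint8);m[240:]=0;m=cv2.morphologyEx(m,cv2.MORPH_CLOSE,np.ones((7,7)))
c=max(cv2.findContours(m,0,2)[0],key=cv2.contourArea)
q=cv2.approxPolyDP(cv2.convexHull(c),6,True)[:,0];P=np.array([ray(d,*p,.015)[:2] for p in q]);print(q.tolist(),P.round(4).tolist(),P.mean(0))
for z in(.06,.064):print(ray(d,299,131,z))
```

```text
[[187, 18], [426, 45], [394, 220], [192, 202]] [[0.4183, 0.3018], [0.6449, 0.2386], [0.5962, 0.0593], [0.3686, 0.1211]] [0.50700121 0.18022181]
[0.50824596 0.18023796 0.06      ]
[0.5085129  0.18039206 0.064     ]
```

View pics/w2c.png

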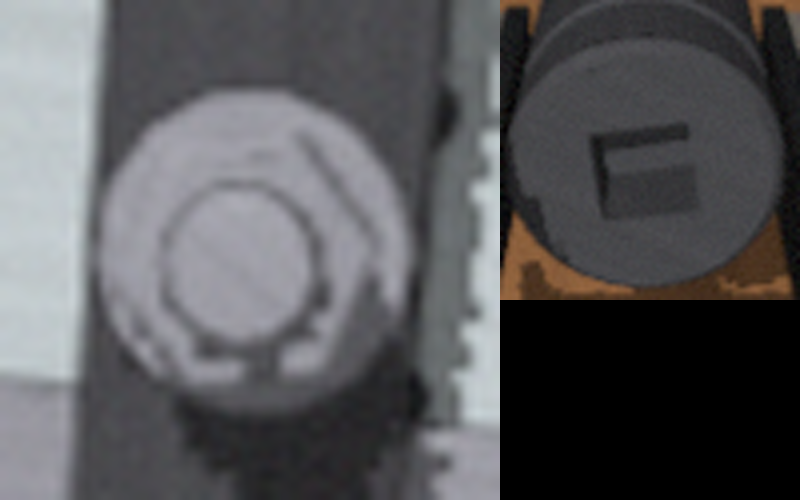

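```bash
cat >> h.py <<'E'
from scipy.optimize import fsolve
def disc(d,z,r,mid,bot,g):
    def f(p):
        P=np.array([proj(d,[p[0]+r*np.cos(t),p[1]+r*np.sin(t),z]) for t in np.linspace(0,6.28,73)])
        return [(P[:,0].min()+P[:,0].max())/2-mid,P[:,1].max()-bot]
    return fsolve(f,g)
E
python3 - <<'E'
from h import *
d=pickle.load(open("w2.pkl","rb"))
c=lambda u,v,s=10,o=(274,106):((u+.5)/s-.5+o[0],(v+.5)/s-.5+o[1])
print("stud",ray(d,*c(240,262),.064),"collar~",ray(d,*c(255,249),.043))
def az(p,q,z,**k):
    a=ray(d,*c(*p,**k),z);b=ray(d,*c(*q,**k),z);return np.degrees(np.arctan2(b[1]-a[1],b[0]-a[0]))
print("nut edges",az((300,130),(372,245),.060)%60,az((190,375),(330,375),.06)%60)
k=dict(s=4,o=(280-125,225))
print("socket top",disc(d,.191,.019,*c(646,285,**k),[.512,.11]))
for e in(((590,135),(688,123)),((605,218),(697,208)),((590,135),(605,218))):print("sq",az(*e,.19,**k))
E
```

```text
stud [0.50709582 0.17996611 0.064     ] collar~ [0.5072575  0.18008888 0.043     ]
nut edges 52.734286612450305 50.18728367575049
socket top [0.51295864 0.11526757]
sq -2.063447528571411
sq -2.755591222124298
sq -91.34124772398701
```

>>> drive_tool --series '[[[0.0331,-0.0087,0,0,0,0,1],[0.0331,-0.0087,0,0,0,0,1],[0,0,0.029,0,0,6,1],[0,0,0.029,0,0,0,1],[0,0,0,0,0,0,1],[0,0,0,0,0,0,1],[0,0,0,0,0,0,1]]]'

```text
t: 5.12
ee_pos: [0.5082, 0.1772, 0.0984]
orientation: [2.512, 1.885, 0.001]
ft_force: [0.8, 0.5, -2.4]
grip_width: 0.0376
gripper_force: 30.0
```

Run:
```python
from h import *
goto([.5067,.1788,.0972],-16)
```

```text
t 5.12 pos [0.5082 0.1772 0.0984] yaz -16.23 z [ 9.e-04  0.e+00 -1.e+00] F [ 0.8  0.5 -2.4] w 0.0376 gf 30.0
shift [ 0.0011 -0.0018  0.0012]
turn az -0.2289180140353011
```

>>> drive_tool --series '[[[0,0,0,0,0,0,1],[0,0,0,0,0,0,1]]]'

```text
t: 5.28
ee_pos: [0.5084, 0.178, 0.0991]
orientation: [2.511, 1.886, 0.004]
ft_force: [0.6, -0.3, -2.3]
grip_width: 0.0372
gripper_force: 30.0
```

>>> drive_tool --series '[[[0,0,0,0,0,0,1]]]'

```text
t: 5.37
ee_pos: [0.508, 0.1781, 0.0988]
orientation: [2.511, 1.886, 0.003]
ft_force: [0.1, 0.1, -2.2]
grip_width: 0.0377
gripper_force: 30.0
```

>>> drive_tool --series '[[[0,0,0,0,0,0,1]]]'

```text
t: 5.45
ee_pos: [0.5077, 0.1782, 0.0984]
orientation: [2.511, 1.887, 0.002]
ft_force: [0.8, -0.6, -3.4]
grip_width: 0.0374
gripper_force: 30.0
```

>>> drive_tool --series '[[[0.0005,-0.0015,0.008,0,0,0,1],[0,0,0.004,0,0,0,1],[0,0,0.002,0,0,0,1],[0,0,0,0,0,0,1],[0,0,0,0,0,0,1]]]'

```text
t: 5.87
ee_pos: [0.5061, 0.1796, 0.0859]
orientation: [2.509, 1.888, 0.0]
ft_force: [-6.0, -3.7, 22.5]
grip_width: 0.0372
gripper_force: 30.0
```

Run:
```python
from h import *
goto([.5067,.1788,.07],-16)
```

```text
t 5.87 pos [0.5061 0.1796 0.0859] yaz -16.09 z [ 0.001  -0.0011 -1.    ] F [-6.  -3.7 22.5] w 0.0372 gf 30.0
shift [-0.0006  0.0008  0.0159]
turn az -0.0926388247048493
```

>>> drive_tool --series '[[[0,0,-0.0005,0,0,0,1],[-0.0005,-0.0004,0,0,0,0,1],[-0.0004,-0.0004,0,0,0,0,1],[0,0,0.0003,0,0,0,1],[0,0,0,0,0,0,1]]]'

```text
t: 6.28
ee_pos: [0.5059, 0.1795, 0.086]
orientation: [2.509, 1.888, 0.004]
ft_force: [-3.2, -1.1, 18.4]
grip_width: 0.0376
gripper_force: 30.0
```

Run:
```python
from h import *
from station import arm
goto([.5067,.1788,.07],-16);print(arm.sense()["torque"])
```

```text
t 6.28 pos [0.5059 0.1795 0.086 ] yaz -16.09 z [ 2.8e-03  3.0e-04 -1.0e+00] F [-3.2 -1.1 18.4] w 0.0376 gf 30.0
shift [-0.0005  0.0009  0.016 ]
turn az -0.09289041851440061
[-0.3765433   0.89752261 -0.00744945]
```

>>> drive_tool --series '[[[0,0,-0.004,0,0,0,1],[-0.0005,-0.001,0,0,0,0,1],[0,0,0,0,0,0,1],[0,0,0,0,0,0,1]]]'

```text
t: 6.62
ee_pos: [0.5035, 0.1785, 0.0873]
orientation: [-2.51, -1.888, 0.0]
ft_force: [1.1, 0.8, -1.8]
grip_width: 0.0378
gripper_force: 30.0
```

Run:
```python
from h import *
from station import arm
goto([.5067,.1788,.07],-16);print(arm.sense()["torque"])
```

```text
t 6.62 pos [0.5035 0.1785 0.0873] yaz -16.11 z [-5.e-04  1.e-04 -1.e+00] F [ 1.1  0.8 -1.8] w 0.0378 gf 30.0
shift [0.0012 0.003  0.0172]
turn az -0.10694646577883304
[ 0.17694788 -0.14581967 -0.00769824]
```

>>> drive_tool --series '[[[0,0,0.002,0,0,0,1],[0,0,0.0018,0,0,0,1],[0,0,0,0,0,0,1],[0,0,0,0,0,0,1]]]'

```text
t: 6.95
ee_pos: [0.5039, 0.1787, 0.0861]
orientation: [2.51, 1.888, -0.0]
ft_force: [-6.7, -2.5, 21.3]
grip_width: 0.0372
gripper_force: 30.0
```

Run:
```python
from h import *
from station import arm
goto([.5067,.1788,.07],-16);print(arm.sense()["torque"])
```

```text
t 6.95 pos [0.5039 0.1787 0.0861] yaz -16.10 z [ 5.e-04 -1.e-03 -1.e+00] F [-6.7 -2.5 21.3] w 0.0372 gf 30.0
shift [0.0009 0.0027 0.0161]
turn az -0.10467766471415985
[-0.58963281  1.45184095 -0.04506758]
```

Run:
```python
from h import *
d=pickle.load(open("w2.pkl","rb"));g=cv2.cvtColor(d["color"],cv2.COLOR_BGR2GRAY).astype(float)
print(g[196:216:1,310:326:5].astype(int).T)
for v in(208,212,216,220,226):print(v,g[v,280:352:1].astype(int).tolist())
```

```text
[[159 155 157 158 161 161 107  55  55  49  55  48  54  47  53  51  55  53
   53  51]
 [158 154 157 155 159 126  76  49  56  53  51  53  50  50  52  54  54  52
   50  54]
 [157 159 158 158 159 144  91  49  48  49  52  52  50  51  48  55  50  50
   52  54]
 [156 159 158 157 157 158 155 105  54  45  47  49  49  49  50  49  48  50
   46  51]]
208 [129, 130, 129, 126, 126, 127, 128, 136, 143, 153, 156, 163, 165, 164, 164, 162, 158, 140, 105, 69, 51, 54, 55, 51, 53, 53, 51, 51, 54, 53, 54, 52, 51, 50, 54, 50, 53, 52, 51, 50, 50, 51, 50, 47, 48, 49, 47, 47, 45, 43, 43, 41, 52, 91, 143, 159, 158, 158, 157, 158, 158, 156, 159, 158, 156, 157, 157, 159, 156, 157, 158, 157]
212 [65, 70, 83, 97, 110, 120, 97, 79, 82, 85, 90, 104, 126, 150, 155, 103, 47, 48, 51, 54, 54, 53, 58, 55, 50, 56, 54, 55, 51, 51, 55, 52, 55, 48, 53, 54, 51, 51, 51, 53, 50, 50, 49, 53, 49, 48, 48, 46, 47, 47, 41, 44, 43, 39, 38, 37, 57, 104, 145, 158, 156, 158, 156, 156, 157, 161, 158, 160, 159, 158, 160, 160]
216 [95, 88, 85, 85, 83, 91, 95, 100, 97, 69, 62, 67, 64, 49, 46, 47, 49, 51, 48, 53, 49, 49, 56, 56, 56, 55, 53, 52, 55, 50, 52, 54, 49, 50, 51, 47, 54, 54, 52, 49, 54, 51, 52, 52, 50, 49, 50, 48, 51, 45, 46, 45, 45, 40, 43, 45, 40, 38, 34, 91, 110, 107, 105, 107, 105, 108, 119, 114, 109, 105, 104, 106]
220 [100, 101, 101, 102, 100, 99, 98, 101, 102, 100, 91, 65, 45, 46, 46, 51, 48, 49, 50, 53, 53, 55, 54, 53, 56, 56, 53, 55, 50, 52, 52, 47, 52, 54, 49, 52, 50, 51, 50, 52, 48, 52, 50, 51, 51, 47, 51, 49, 46, 45, 46, 45, 41, 42, 43, 40, 42, 46, 34, 30, 44, 52, 56, 54, 59, 55, 59, 54, 60, 60, 59, 58]
226 [104, 89, 75, 70, 70, 70, 71, 92, 101, 81, 56, 44, 47, 49, 50, 50, 53, 50, 51, 50, 61, 70, 76, 79, 77, 69, 65, 64, 55, 64, 55, 54, 53, 49, 50, 51, 51, 51, 53, 52, 52, 49, 48, 55, 56, 57, 62, 69, 71, 68, 62, 57, 42, 44, 41, 43, 46, 40, 42, 37, 41, 34, 74, 100, 94, 82, 73, 73, 72, 72, 71, 93]
```

Run:
```python
from h import *
d=pickle.load(open("w2.pkl","rb"))
def f(p,r=.019,z=.1286):
    P=np.array([proj(d,[p[0]+r*np.cos(t),p[1]+r*np.sin(t),z]) for t in np.linspace(0,6.28,145)])
    i=P[:,1].argmin();return [P[i,0]-315.9,P[i,1]-201.5]
p=fsolve(f,[.512,.113]);
P=np.array([proj(d,[p[0]+.019*np.cos(t),p[1]+.019*np.sin(t),.1286]) for t in np.linspace(0,6.28,145)])
print(p)
for v in(208,212):print(v,np.sort(P[np.argsort(abs(P[:,1]-v))[:4],0]))
```

```text
[0.51229464 0.11279563]
208 [297.61931208 298.42255676 332.49073385 333.3229771 ]
212 [294.17731485 294.78477001 336.28534869 336.9273538 ]
```

>>> drive_tool --series '[[[0,0,-0.004,0,0,0,1],[0.0025,0.0023,0,0,0,0,1],[0,0,0,0,0,0,1],[0,0,0,0,0,0,1]]]'

```text
t: 7.28
ee_pos: [0.5064, 0.18, 0.0872]
orientation: [-2.511, -1.888, 0.002]
ft_force: [0.3, 0.7, -1.9]
grip_width: 0.0372
gripper_force: 30.0
```

>>> drive_tool --series '[[[0,0,0,0,0,0,1]]]'

```text
t: 7.37
ee_pos: [0.5062, 0.1799, 0.0872]
orientation: [-2.511, -1.888, 0.002]
ft_force: [-0.4, 0.3, -2.2]
grip_width: 0.0372
gripper_force: 30.0
```

>>> drive_tool --series '[[[0,0,0.002,0,0,0,1],[0,0,0.002,0,0,0,1],[0,0,0,0,0,0,1],[0,0,0,0,0,0,1]]]'

```text
t: 7.7
ee_pos: [0.5067, 0.1804, 0.086]
orientation: [2.51, 1.887, -0.0]
ft_force: [-6.0, -3.0, 18.6]
grip_width: 0.0374
gripper_force: 30.0
```

>>> drive_tool --series '[[[0,0,0,0,0,-3,1],[0,0,0,0,0,-3,1],[0,0,0,0,0,-3,1],[0,0,0,0,0,-3,1],[0,0,0,0,0,-3,1],[0,0,0,0,0,-3,1],[0,0,0,0,0,0,1]]]'

```text
t: 8.28
ee_pos: [0.5079, 0.1813, 0.0861]
orientation: [2.181, 2.259, 0.005]
ft_force: [-2.9, -0.8, 16.2]
grip_width: 0.0375
gripper_force: 30.0
```

>>> drive_tool --series '[[[0,0,0,0,0,-3,1],[0,0,0,0,0,-3,1],[0,0,0,0,0,-3,1],[0,0,0,0,0,-3,1],[0,0,0,0,0,-3,1],[0,0,0,0,0,-3,1],[0,0,0,0,0,0,1]]]'

```text
t: 8.87
ee_pos: [0.5081, 0.182, 0.0862]
orientation: [1.8, 2.572, 0.006]
ft_force: [-2.4, 0.3, 14.2]
grip_width: 0.0377
gripper_force: 30.0
```

Run:
```python
from h import *
from station import arm
goto([.5066,.1804,.07],-10);print(arm.sense()["torque"])
```

```text
t 8.87 pos [0.5081 0.182  0.0862] yaz 20.02 z [ 0.0036  0.0021 -1.    ] F [-2.4  0.3 14.2] w 0.0377 gf 30.0
shift [-0.001  -0.002   0.0162]
turn az 30.021578553519035
[ 0.11101771  0.62513553 -0.08220655]
```

>>> drive_tool --series '[[[0,-0.002,-0.0008,0,0,3,1],[0,0,0,0,0,3,1],[0,0,0,0,0,3,1],[0,0,0,0,0,0,1]]]'

```text
t: 9.2
ee_pos: [0.5068, 0.1805, 0.0862]
orientation: [2.002, 2.418, 0.006]
ft_force: [1.5, 0.9, 6.5]
grip_width: 0.0374
gripper_force: 30.0
```

>>> drive_tool --series '[[[0,0,0,0,0,3,1],[0,0,0,0,0,3,1],[0,0,0,0,0,3,1],[0,0,0,0,0,3,1],[0,0,0,0,0,0,1]]]'

```text
t: 9.62
ee_pos: [0.5067, 0.1803, 0.0862]
orientation: [2.244, 2.196, 0.006]
ft_force: [1.2, -0.2, 7.1]
grip_width: 0.0374
gripper_force: 30.0
```

>>> drive_tool --series '[[[0,0,0,0,0,3,1],[0,0,0,0,0,3,1],[0,0,0,0,0,3,1],[0,0,0,0,0,3,1],[0,0,0,0,0,0,1]]]'

```text
t: 10.03
ee_pos: [0.5066, 0.1802, 0.0862]
orientation: [2.461, 1.95, 0.006]
ft_force: [0.2, -0.7, 7.8]
grip_width: 0.0375
gripper_force: 30.0
```

>>> drive_tool --series '[[[0,0,0,0,0,3,1],[0,0,0,0,0,3,1],[0,0,0,0,0,3,1],[0,0,0,0,0,3,1],[0,0,0,0,0,0,1]]]'

```text
t: 10.45
ee_pos: [0.5066, 0.1802, 0.0862]
orientation: [2.652, 1.682, 0.006]
ft_force: [0.7, 0.3, 7.1]
grip_width: 0.0376
gripper_force: 30.0
```

>>> drive_tool --series '[[[0,0,0,0,0,3,1],[0,0,0,0,0,3,1],[0,0,0,0,0,3,1],[0,0,0,0,0,3,1],[0,0,0,0,0,3,1],[0,0,0,0,0,0,1]]]'

```text
t: 10.95
ee_pos: [0.5063, 0.1799, 0.086]
orientation: [2.849, 1.321, 0.005]
ft_force: [0.0, -0.3, 6.2]
grip_width: 0.0376
gripper_force: 30.0
```

Run:
```python
from h import *
goto([.5378,-.1309,.155],-10)
```

```text
t 10.95 pos [0.5063 0.1799 0.086 ] yaz -40.25 z [ 3.3e-03  6.0e-04 -1.0e+00] F [ 0.  -0.3  6.2] w 0.0376 gf 30.0
shift [-0.2167  0.225  -0.0691]
turn az -30.251240733245055
```

>>> drive_tool --series '[[[0,0,-0.035,0,0,0,1],[0,0,-0.03,0,0,-6.05,1],[0,0,0,0,0,-6.05,1],[0,0,0,0,0,-6.05,1],[0,0,0,0,0,-6.05,1],[0,0,0,0,0,-6.05,1],[0,0,0,0,0,0,1]]]'

```text
t: 11.53
ee_pos: [0.5044, 0.1793, 0.1493]
orientation: [-2.401, -2.025, 0.001]
ft_force: [0.4, 0.1, -2.6]
grip_width: 0.0374
gripper_force: 30.0
```

>>> drive_tool --series '[[[-0.0376,0.0106,0,0,0,0,1],[-0.0376,0.0106,0,0,0,0,1],[-0.0376,0.0106,0,0,0,0,1],[-0.0376,0.0106,0,0,0,0,1],[-0.0376,0.0106,0,0,0,0,1],[-0.0376,0.0106,0,0,0,0,1],[-0.0376,0.0106,0,0,0,0,1],[-0.0376,0.0106,0,0,0,0,1],[0,0,0,0,0,0,1],[0,0,0,0,0,0,1],[0,0,0,0,0,0,1]]]'

```text
t: 12.45
ee_pos: [0.5364, -0.1307, 0.1493]
orientation: [-2.405, -2.019, -0.0]
ft_force: [-0.3, -0.1, -1.6]
grip_width: 0.0373
gripper_force: 30.0
```

Run:
```python
from h import *
goto([.5377,-.1308,.07],-10)
```

```text
t 12.45 pos [ 0.5364 -0.1307  0.1493] yaz -9.98 z [-7.e-04  9.e-04 -1.e+00] F [-0.3 -0.1 -1.6] w 0.0373 gf 30.0
shift [0.0001 0.0013 0.0793]
turn az 0.022486408066129115
```

>>> drive_tool --series '[[[0,0.0013,0.04,0,0,0,1],[0,0,0.04,0,0,0,1],[0,0,0.016,0,0,0,1],[0,0,0.01,0,0,0,1],[0,0,0.006,0,0,0,1],[0,0,0,0,0,0,1],[0,0,0,0,0,0,1]]]'

```text
t: 13.03
ee_pos: [0.539, -0.1309, 0.0387]
orientation: [2.403, 2.022, 0.002]
ft_force: [0.8, 0.0, -1.9]
grip_width: 0.0375
gripper_force: 30.0
```

>>> drive_tool --series '[[[0,0,0.0025,0,0,0,1],[0,0,0,0,0,0,1],[0,0,0,0,0,0,0],[0,0,0,0,0,0,0],[0,0,0,0,0,0,0],[0,0,0,0,0,0,0],[0,0,0,0,0,0,0],[0,0,-0.04,0,0,0,0],[0,0,-0.04,0,0,0,0],[-0.034,0,0,0,0,0,0],[-0.034,0,0,0,0,0,0],[0,0,0,0,0,0,0]]]'

```text
t: 14.03
ee_pos: [0.5249, -0.2067, 0.1161]
orientation: [2.41, 2.009, -0.005]
ft_force: [-0.4, -1.2, -0.7]
grip_width: 0.0918
gripper_force: 0.0
```

Run:
```python
from h import *
goto([.5256,-.198,.0355],-9.8)
d=cap("wrist","w3")
hsv=cv2.cvtColor(d["color"],cv2.COLOR_BGR2HSV)
h2=proj(d,[.5375,-.131,.071]);h1=proj(d,[.5256,-.198,.071]);print(h2,h1)
o=d["color"][:300,180:460];cv2.imwrite("pics/w3c.png",cv2.resize(o,None,fx=2,fy=2))
```

```text
t 14.03 pos [ 0.5249 -0.2067  0.1161] yaz -10.38 z [ 4.e-04 -5.e-03 -1.e+00] F [-0.4 -1.2 -0.7] w 0.0918 gf 0.0
shift [ 0.0091 -0.001   0.0805]
turn az -0.5800477845054814
[313.13361879 118.42372225] [313.88986042 206.51336407]
```

View pics/w3c.png

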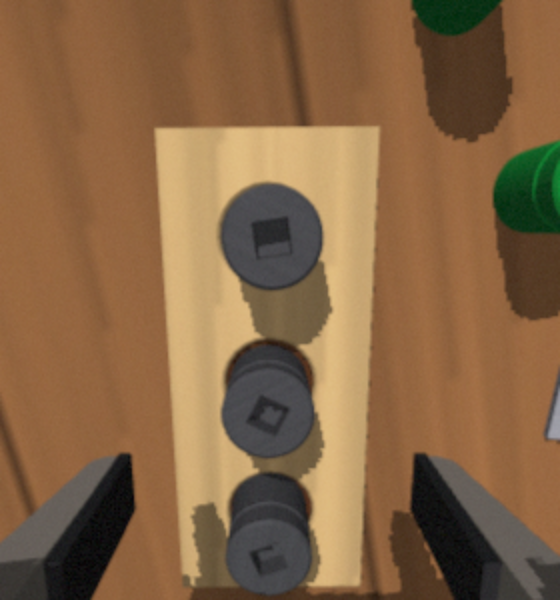

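The first socket stands upright in its hole again, with its top at crop (272,236), and the other two are untouched. I'll let the arm settle, then grip the middle one.

>>> drive_tool --series '[[[0,0,0,0,0,0,0],[0,0,0,0,0,0,0],[0,0,0,0,0,0,0]]]'

```text
t: 14.33
ee_pos: [0.5266, -0.197, 0.1151]
orientation: [-2.401, -2.024, -0.001]
ft_force: [-0.7, -0.0, -0.1]
grip_width: 0.0914
gripper_force: 0.0
```

Run:
```python
from h import *
goto([.5256,-.198,.0355],-9.8)
```

```text
t 14.33 pos [ 0.5266 -0.197   0.1151] yaz -9.74 z [-3.e-04  8.e-04 -1.e+00] F [-0.7 -0.  -0.1] w 0.0914 gf 0.0
shift [-0.0012 -0.0008  0.0796]
turn az 0.05618852120203144
```

>>> drive_tool --series '[[[-0.0012,-0.0008,0.04,0,0,0,0],[0,0,0.0395,0,0,0,0],[0,0,0,0,0,0,0],[0,0,0,0,0,0,1],[0,0,0,0,0,0,1],[0,0,0,0,0,0,1],[0,0,0,0,0,0,1],[0,0,0,0,0,0,1],[0,0,0,0,0,0,1],[0,0,0,0,0,0,1],[0,0,0,0,0,0,1],[0,0,0,0,0,0,1]]]'

```text
t: 15.33
ee_pos: [0.5251, -0.1998, 0.0361]
orientation: [-2.404, -2.022, 0.001]
ft_force: [-2.7, 0.1, 3.7]
grip_width: 0.0375
gripper_force: 30.0
```

>>> drive_tool --series '[[[0,0,0,0,0,0,1],[0,0,0,0,0,0,1],[0,0,-0.04,0,0,0,1],[0,0,-0.04,0,0,0,1],[0,0,-0.04,0,0,0,1]]]'

```text
t: 15.75
ee_pos: [0.5244, -0.1991, 0.1557]
orientation: [-2.402, -2.021, 0.001]
ft_force: [0.4, -1.0, -3.0]
grip_width: 0.0374
gripper_force: 30.0
```

Run:
```python
from h import *
goto([.512,.113,.155],-9.8)
```

```text
t 15.75 pos [ 0.5244 -0.1991  0.1557] yaz -9.85 z [-0.0027  0.0018 -1.    ] F [ 0.4 -1.  -3. ] w 0.0374 gf 30.0
shift [ 0.3054 -0.0656  0.0013]
turn az -0.04522095646912305
```

>>> drive_tool --series '[[[0.0381,-0.0082,0,0,0,0,1],[0.0381,-0.0082,0,0,0,0,1],[0.0381,-0.0082,0,0,0,0,1],[0.0381,-0.0082,0,0,0,0,1],[0.0381,-0.0082,0,0,0,0,1],[0.0381,-0.0082,0,0,0,0,1],[0.0381,-0.0082,0,0,0,0,1],[0.0381,-0.0082,0,0,0,0,1],[0,0,0,0,0,0,1],[0,0,0,0,0,0,1],[0,0,0,0,0,0,1],[0,0,0,0,0,0,1]]]'

```text
t: 16.75
ee_pos: [0.5129, 0.1101, 0.1552]
orientation: [2.406, 2.019, -0.002]
ft_force: [-0.5, -0.8, -3.2]
grip_width: 0.0373
gripper_force: 30.0
```

```bash
cat >> h.py <<'E'
def mouth(d,tz):
    "mouth centre of held socket from its far rim; tz = TCP height"
    z=tz-.0267;g=cv2.cvtColor(d["color"],cv2.COLOR_BGR2GRAY).astype(float)
    def top(u):
        for v in range(225,180,-1):
            if g[v-1,u]>100 and g[v,u]<=100: return v-1+(g[v-1,u]-100)/(g[v-1,u]-g[v,u])
    pts=[(u,top(u)) for u in range(303,331,2)];pts=[p for p in pts if p[1]]
    c=np.polyfit(*zip(*pts),2);u0=-c[1]/2/c[0];v0=np.polyval(c,u0)
    def f(p):
        P=np.array([proj(d,[p[0]+.019*np.cos(t),p[1]+.019*np.sin(t),z]) for t in np.linspace(0,6.283,361)])
        k=np.polyfit(P[P[:,1]<P[:,1].min()+4][:,0],P[P[:,1]<P[:,1].min()+4][:,1],2);u=-k[1]/2/k[0]
        return [u-u0,np.polyval(k,u)-v0]
    return u0,v0,fsolve(f,[.512,.113])
E
python3 - <<'E'
from h import *
print("old",mouth(pickle.load(open("w2.pkl","rb")),.1553))
d=cap("wrist","w4");goto([.512,.113,.155],-9.8)
from station import arm
print(mouth(d,arm.sense()["ee_pos"][2]),proj(d,[.5071,.18,.064]))
im=d["color"];c=[int(x) for x in proj(d,[.5071,.18,.064])]
a=cv2.resize(im[c[1]-25:c[1]+25,c[0]-25:c[0]+25],(500,500),interpolation=cv2.INTER_CUBIC)
b=cv2.resize(im[225:300,280:355],(300,300),interpolation=cv2.INTER_CUBIC)
o=np.zeros((500,800,3),np.uint8);o[:,:500]=a;o[:300,500:]=cv2.convertScaleAbs(b,alpha=1.8);cv2.imwrite("pics/w4c.png",o);print(c)
E
```

```text
old (np.float64(315.76402788803523), np.float64(201.46562050731268), array([0.51227079, 0.11280234]))
t 16.80 pos [0.513  0.11   0.1553] yaz -10.03 z [-7.e-04 -8.e-04 -1.e+00] F [ 0.5  0.3 -2. ] w 0.0374 gf 30.0
shift [ 0.0028 -0.0016  0.0003]
turn az -0.22906989437180414
(np.float64(315.7493169897467), np.float64(200.42862706883102), array([0.51346742, 0.11049591])) [295.43809347 128.34627144]
[295, 128]
```

View pics/w4c.png

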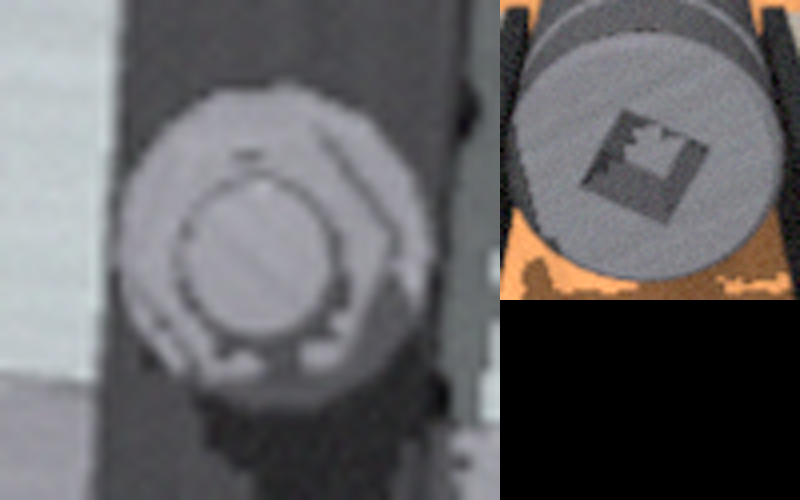

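>>> drive_tool --series '[[[0.0338,-0.0094,0,0,0,0,1],[0.0338,-0.0093,0,0,0,5,1],[0,0,0.03,0,0,0,1],[0,0,0.028,0,0,0,1],[0,0,0,0,0,0,1],[0,0,0,0,0,0,1],[0,0,0,0,0,0,1]]]'

```text
t: 17.38
ee_pos: [0.5072, 0.1809, 0.0987]
orientation: [2.492, 1.913, 0.002]
ft_force: [0.0, 0.0, -2.8]
grip_width: 0.0376
gripper_force: 30.0
```

>>> drive_tool --series '[[[0,0,0,0,0,0,1]]]'

```text
t: 17.47
ee_pos: [0.5076, 0.1813, 0.0994]
orientation: [2.491, 1.913, 0.004]
ft_force: [0.3, 0.9, -2.4]
grip_width: 0.0373
gripper_force: 30.0
```

Run:
```python
from h import *
goto([.5063,.1798,.086],-15)
```

```text
t 17.47 pos [0.5076 0.1813 0.0994] yaz -14.97 z [ 2.7e-03  8.0e-04 -1.0e+00] F [ 0.3  0.9 -2.4] w 0.0373 gf 30.0
shift [-0.0018 -0.0009  0.0134]
turn az 0.034165344853263946
```

>>> drive_tool --series '[[[-0.0015,-0.0007,0.006,0,0,0,1],[0,0,0.005,0,0,0,1],[0,0,0.003,0,0,0,1],[0,0,0.0015,0,0,0,1],[0,0,0,0,0,0,1]]]'

```text
t: 17.88
ee_pos: [0.5064, 0.1803, 0.0846]
orientation: [2.489, 1.913, 0.002]
ft_force: [-3.0, -2.2, 15.2]
grip_width: 0.0378
gripper_force: 30.0
```

Run:
```python
from h import *
goto([.5063,.1798,.07],-15)
```

```text
t 17.88 pos [0.5064 0.1803 0.0846] yaz -14.90 z [ 2.6e-03 -9.0e-04 -1.0e+00] F [-3.  -2.2 15.2] w 0.0378 gf 30.0
shift [-0.0005  0.      0.0146]
turn az 0.10092774750830813
```

>>> drive_tool --series '[[[0,0,-0.0005,0,0,-2,1],[0,0,0,0,0,-2,1],[0,0,0,0,0,-2,1],[0,0,0,0,0,0,1]]]'

```text
t: 18.22
ee_pos: [0.5064, 0.1796, 0.0841]
orientation: [2.385, 2.042, 0.002]
ft_force: [-0.9, -2.9, 7.9]
grip_width: 0.0373
gripper_force: 30.0
```

>>> drive_tool --series '[[[0,0,0,0,0,3,1],[0,0,0,0,0,3,1],[0,0,0,0,0,3,1],[0,0,0,0,0,0,1]]]'

```text
t: 18.55
ee_pos: [0.5062, 0.1797, 0.0837]
orientation: [2.54, 1.846, 0.002]
ft_force: [0.4, -2.3, 6.2]
grip_width: 0.0375
gripper_force: 30.0
```

>>> drive_tool --series '[[[0,0,0.002,0,0,0,1],[0,0,0,0,0,2,1],[0,0,0,0,0,2,1],[0,0,0,0,0,0,1]]]'

```text
t: 18.88
ee_pos: [0.5062, 0.1798, 0.0822]
orientation: [2.601, 1.758, 0.002]
ft_force: [-1.9, -3.8, 10.6]
grip_width: 0.0373
gripper_force: 30.0
```

>>> drive_tool --series '[[[0,0,0,0,0,-3,1],[0,0,0,0,0,-3,1],[0,0,0,0,0,-3,1],[0,0,0,0,0,-3,1],[0,0,0,0,0,0,1]]]'

```text
t: 19.3
ee_pos: [0.5063, 0.1798, 0.0822]
orientation: [2.4, 2.024, 0.002]
ft_force: [-1.8, -2.8, 11.2]
grip_width: 0.0379
gripper_force: 30.0
```

Run:
```python
from h import *
from station import arm
goto([.5063,.1798,.07],-15);print(arm.sense()["torque"])
```

```text
t 19.30 pos [0.5063 0.1798 0.0822] yaz -9.73 z [ 2.2e-03 -8.0e-04 -1.0e+00] F [-1.8 -2.8 11.2] w 0.0379 gf 30.0
shift [ 0.     -0.0001  0.0122]
turn az 5.266594211100113
[-0.92871811  0.28298767 -0.15596548]
```

>>> drive_tool --series '[[[-0.0004,-0.0002,0.001,0,0,0,1],[0,0,0.001,0,0,0,1],[0,0,0.001,0,0,0,1],[0,0,0,0,0,0,1]]]'

```text
t: 19.63
ee_pos: [0.5065, 0.1799, 0.081]
orientation: [2.401, 2.021, 0.003]
ft_force: [-5.5, -4.3, 24.1]
grip_width: 0.0376
gripper_force: 30.0
```

Run:
```python
from h import *
from station import arm
goto([.5063,.1798,.07],-10);print(arm.sense()["torque"])
```

```text
t 19.63 pos [0.5065 0.1799 0.081 ] yaz -9.83 z [ 0.0034 -0.0011 -1.    ] F [-5.5 -4.3 24.1] w 0.0376 gf 30.0
shift [-0.0001 -0.0002  0.011 ]
turn az 0.17033068002078267
[-1.37566863  1.19771361 -0.13417056]
```

>>> drive_tool --series '[[[-0.0005,-0.0007,0,0,0,3,1],[0,0,0.0005,0,0,3,1],[0,0,0.0005,0,0,-3,1],[0,0,0.0005,0,0,-3,1],[0,0,0.0005,0,0,3,1],[0,0,0.0005,0,0,0,1],[0,0,0,0,0,0,1]]]'

```text
t: 20.22
ee_pos: [0.5061, 0.1795, 0.0765]
orientation: [2.454, 1.958, 0.005]
ft_force: [2.0, -2.7, 6.3]
grip_width: 0.0374
gripper_force: 30.0
```

Run:
```python
from h import *
from station import arm
goto([.5063,.1798,.07],-10);print(arm.sense()["torque"])
```

```text
t 20.22 pos [0.5061 0.1795 0.0765] yaz -12.82 z [ 4.e-03  4.e-04 -1.e+00] F [ 2.  -2.7  6.3] w 0.0374 gf 30.0
shift [0.0003 0.0001 0.0065]
turn az -2.8221094535194453
[-0.66006736 -0.52875813 -0.04699482]
```

Going down (0.0765). Continuing towards home (about 0.0695) with small wiggles.

>>> drive_tool --series '[[[0.0001,0.0003,0.001,0,0,3,1],[0,0,0.001,0,0,-3,1],[0,0,0.001,0,0,3,1],[0,0,0.001,0,0,-3,1],[0,0,0.001,0,0,2,1],[0,0,0.001,0,0,-2,1],[0,0,0,0,0,0,1],[0,0,0,0,0,0,1]]]'

```text
t: 20.88
ee_pos: [0.5061, 0.1794, 0.07]
orientation: [2.455, 1.958, 0.004]
ft_force: [3.6, -2.9, 4.3]
grip_width: 0.0376
gripper_force: 30.0
```

Run:
```python
from h import *
from station import arm
goto([.5063,.1798,.07],-10);print(arm.sense()["torque"])
```

```text
t 20.88 pos [0.5061 0.1794 0.07  ] yaz -12.85 z [ 3.1e-03  4.0e-04 -1.0e+00] F [ 3.6 -2.9  4.3] w 0.0376 gf 30.0
shift [0.0004 0.0001 0.    ]
turn az -2.852796406127325
[-0.63429654 -0.82903746 -0.11235913]
```

>>> drive_tool --series '[[[-0.0002,0.0004,0.001,0,0,0,1],[0,0,0.001,0,0,0,1],[0,0,0,0,0,0,1],[0,0,0,0,0,0,1],[0,0,0,0,0,0,1],[0,0,0,0,0,0,1]]]'

```text
t: 21.38
ee_pos: [0.5062, 0.1796, 0.0699]
orientation: [2.454, 1.957, 0.004]
ft_force: [-2.8, -4.2, 21.6]
grip_width: 0.037
gripper_force: 30.0
```

Run:
```python
from h import *
from station import arm
goto([.5063,.1798,.07],-10);print(arm.sense()["torque"],arm.sense()["q"][6])
```

```text
t 21.38 pos [0.5062 0.1796 0.0699] yaz -12.85 z [ 3.4e-03 -3.0e-04 -1.0e+00] F [-2.8 -4.2 21.6] w 0.0370 gf 30.0
shift [ 0.0002  0.     -0.0001]
turn az -2.8489499213554836
[-1.0015912   0.56742943 -0.06811472] -0.9107054642985003
```

The socket is home: TCP 0.0699 with 24 N. Now I turn clockwise in steps, watching the moment.

>>> drive_tool --series '[[[0,0,-0.0006,0,0,0,1],[0,0,0,0,0,3,1],[0,0,0,0,0,3,1],[0,0,0,0,0,3,1],[0,0,0,0,0,3,1],[0,0,0,0,0,3,1]]]'

```text
t: 21.88
ee_pos: [0.5063, 0.18, 0.0699]
orientation: [2.69, 1.619, 0.005]
ft_force: [-0.8, -2.1, 15.7]
grip_width: 0.0375
gripper_force: 30.0
```

Run:
```python
from h import *
from station import arm
goto([.5063,.1798,.07],-13);print(arm.sense()["torque"],arm.sense()["q"][6])
```

```text
t 21.88 pos [0.5063 0.18   0.0699] yaz -27.91 z [ 3.5e-03  5.0e-04 -1.0e+00] F [-0.8 -2.1 15.7] w 0.0375 gf 30.0
shift [-0.0001  0.0001 -0.0001]
turn az -14.908521574701979
[-0.70009419  0.18737594  0.19068247] -1.1312007624368376
```

>>> drive_tool --series '[[[0,0,0,0,0,3,1],[0,0,0,0,0,3,1],[0,0,0,0,0,3,1],[0,0,0,0,0,3,1]]]'

```text
t: 22.22
ee_pos: [0.5062, 0.18, 0.0699]
orientation: [2.845, 1.33, 0.005]
ft_force: [-1.3, -2.5, 15.1]
grip_width: 0.0374
gripper_force: 30.0
```

Run:
```python
from h import *
from station import arm
goto([.5063,.1798,.07],-13);print(arm.sense()["torque"],arm.sense()["q"][6])
```

```text
t 22.22 pos [0.5062 0.18   0.0699] yaz -39.90 z [ 3.4e-03  5.0e-04 -1.0e+00] F [-1.3 -2.5 15.1] w 0.0374 gf 30.0
shift [-0.0001  0.0002 -0.0001]
turn az -26.902448817422616
[-0.70347078  0.18320867  0.23807427] -1.306749467123696
```

>>> drive_tool --series '[[[0,0,0,0,0,3,1],[0,0,0,0,0,3,1],[0,0,0,0,0,3,1]]]'

```text
t: 22.47
ee_pos: [0.5061, 0.18, 0.0699]
orientation: [2.941, 1.102, 0.005]
ft_force: [-1.2, -2.6, 15.5]
grip_width: 0.0376
gripper_force: 30.0
```

Run:
```python
from h import *
from station import arm
goto([.5063,.1798,.07],-13);print(arm.sense()["torque"],arm.sense()["q"][6])
```

```text
t 22.47 pos [0.5061 0.18   0.0699] yaz -48.90 z [ 3.3e-03  6.0e-04 -1.0e+00] F [-1.2 -2.6 15.5] w 0.0376 gf 30.0
shift [-0.      0.0003 -0.0001]
turn az -35.90228727034803
[-0.67431351  0.19596404  0.19526326] -1.4384561635935362
```

>>> drive_tool --series '[[[0,0,0,0,0,3,1],[0,0,0,0,0,3,1],[0,0,0,0,0,3,1]]]'

```text
t: 22.72
ee_pos: [0.5061, 0.1801, 0.0699]
orientation: [3.019, 0.869, 0.005]
ft_force: [-0.3, -3.6, 16.0]
grip_width: 0.0376
gripper_force: 30.0
```

Run:
```python
from h import *
from station import arm
goto([.5063,.1798,.07],-13);print(arm.sense()["torque"],arm.sense()["q"][6])
```

```text
t 22.72 pos [0.5061 0.1801 0.0699] yaz -57.90 z [ 3.3e-03  7.0e-04 -1.0e+00] F [-0.3 -3.6 16. ] w 0.0376 gf 30.0
shift [ 0.      0.0004 -0.0001]
turn az -44.90033477700379
[-0.61081901  0.23038909  0.18903341] -1.5701480255256186
```

>>> drive_tool --series '[[[0,0,0,0,0,3,1],[0,0,0,0,0,2,1],[0,0,0,0,0,0,1]]]'

```text
t: 22.97
ee_pos: [0.5061, 0.1801, 0.0699]
orientation: [3.054, 0.737, 0.005]
ft_force: [-1.0, -3.4, 16.4]
grip_width: 0.0374
gripper_force: 30.0
```

Run:
```python
from h import *
from station import arm
goto([.5063,.1798,.07],-13);print(arm.sense()["torque"],arm.sense()["q"][6])
```

```text
t 22.97 pos [0.5061 0.1801 0.0699] yaz -62.85 z [ 3.3e-03  6.0e-04 -1.0e+00] F [-1.  -3.4 16.4] w 0.0374 gf 30.0
shift [ 0.0001  0.0004 -0.0001]
turn az -49.84520118927499
[-0.6069749   0.20531155  0.1083868 ] -1.6424893759393153
```

>>> drive_tool --series '[[[0,0,0,0,0,3,1],[0,0,0,0,0,3,1],[0,0,0,0,0,2,1]]]'

```text
t: 23.22
ee_pos: [0.5061, 0.1801, 0.0699]
orientation: [-3.098, -0.521, -0.005]
ft_force: [-1.3, -2.4, 16.1]
grip_width: 0.0375
gripper_force: 30.0
```

Run:
```python
from h import *
from station import arm
goto([.5063,.1798,.07],-13);print(arm.sense()["torque"],arm.sense()["q"][6])
```

```text
t 23.22 pos [0.5061 0.1801 0.0699] yaz -70.89 z [ 3.2e-03  8.0e-04 -1.0e+00] F [-1.3 -2.4 16.1] w 0.0375 gf 30.0
shift [ 0.0001  0.0004 -0.0001]
turn az -57.89259329920958
[-0.55295838  0.27605807  0.25701352] -1.760141074866379
```

>>> drive_tool --series '[[[0,0,0,0,0,3,1],[0,0,0,0,0,3,1],[0,0,0,0,0,3,1]]]'

```text
t: 23.47
ee_pos: [0.5057, 0.1801, 0.0699]
orientation: [-3.129, -0.278, -0.004]
ft_force: [-1.4, -2.1, 16.4]
grip_width: 0.0375
gripper_force: 30.0
```

Run:
```python
from h import *
from station import arm
goto([.5063,.1798,.07],-13);print(arm.sense()["torque"],arm.sense()["q"][6])
```

```text
t 23.47 pos [0.5057 0.1801 0.0699] yaz -79.86 z [ 2.4e-03  6.0e-04 -1.0e+00] F [-1.4 -2.1 16.4] w 0.0375 gf 30.0
shift [ 0.0006  0.0004 -0.0001]
turn az -66.86332116825531
[-0.70159772  0.59566316  0.53551192] -1.891505062912121
```

>>> drive_tool --series '[[[0,0,0,0,0,3,1],[0,0,0,0,0,2,1],[0,0,0,0,0,0,1]]]'

```text
t: 23.72
ee_pos: [0.5062, 0.1802, 0.0699]
orientation: [-3.138, -0.145, -0.006]
ft_force: [-0.4, -1.8, 14.5]
grip_width: 0.0373
gripper_force: 30.0
```

Run:
```python
from h import *
from station import arm
goto([.5063,.1798,.07],-13);print(arm.sense()["torque"],arm.sense()["q"][6])
d=cap("wrist","w5");b=d["color"][90:330,180:460]
cv2.imwrite("pics/w5.png",cv2.resize(b,None,fx=2,fy=2))
d=cap("scene","s5");a=cv2.resize(d["color"][130:280,230:460],None,fx=3.4,fy=3.4,interpolation=cv2.INTER_CUBIC);cv2.imwrite("pics/s5c.png",a)
```

```text
t 23.72 pos [0.5062 0.1802 0.0699] yaz -84.71 z [ 3.8e-03  5.0e-04 -1.0e+00] F [-0.4 -1.8 14.5] w 0.0373 gf 30.0
shift [ 0.0001  0.0004 -0.0001]
turn az -71.70884387646362
[-0.62864855  0.14577931  0.68973786] -1.9629054759766318
```

View pics/s5c.png

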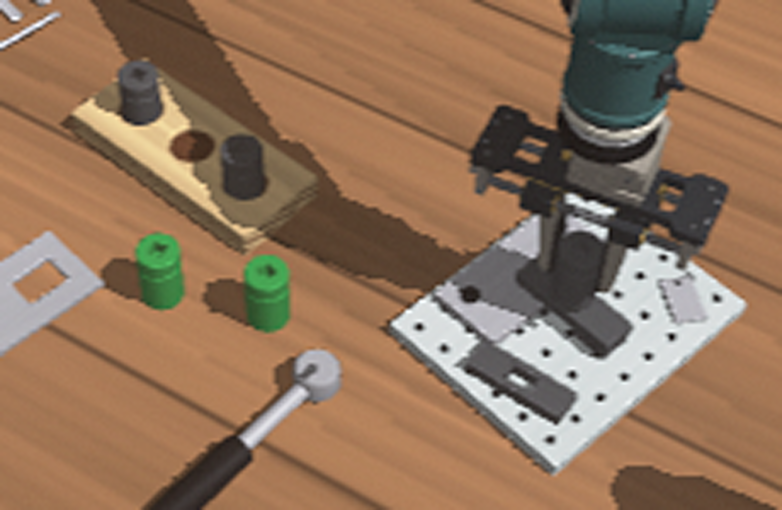

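The scene view shows the socket seated on the nut at crop (580,265) and still gripped. The other two stand upright in the block at (140,92) and (243,165), and nothing else has moved. The moment held at the expected 0.22 N m while turning, then rose to 0.69 N m, so the nut is at its hard stop. Handing in.

```bash
python3 -c "
from station import arm
print(arm.sign_off())"
```

```text
the job is handed in; nothing more can be done
None
```

I handed the job in after 24 s of robot time: the middle socket fits, is fully home on the nut and still gripped at 30 N, and the nut turned clockwise to a firm stop (0.69 N m), with the other two sockets upright in the block and nothing else visibly moved; the hand-in gave no verdict.

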